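Feel out a blind lock and unlock the spirits lockbox

TASK

Unlock the small steel lockbox: take the blue-headed key from its wooden stand and put it into the lock on the box's lid; the keyway inside cannot be seen, so press only lightly and turn the key gently back and forth until its blade drops in, then push it fully home and turn it clockwise as far as it goes. Leave the key standing in the lock, and do not force the lock or disturb the bottle, the jigger and the wine stopper.

Things in the scene. Friction and masses are not known exactly. Their poses are not given: they have to be found in the camera images.
- key: upright key, 79 mm high, 70 to 120 g. Origin: middle of the blade's lower edge; z up the key, x along the blade's width. From below: blade 24 (x) x 4 mm (y), z 0-14; round shank, diameter 24, z 14-24; brass shoulder, diameter 38, z 24-28; flat blue head 42 (x) x 10 mm (y), z 28-79, to be gripped across its 10 mm. A half turn about z gives the same blade.
- key_stand: wooden block 60x60x45 mm (foot 68x68) with a round upright hole of diameter 29; origin at the centre of its underside; fixed. The key stands in the hole, its shoulder on the block's top (key origin 21 mm above the worktop).
- lockbox: grey steel cash box 140 (x) x 180 (y) x 55 mm, fixed, with a round lock turret of outer diameter 45 at the mouth standing 36 mm above the middle of the lid. Origin: centre of its underside.
- lock_mouth (a point): centre of the turret's mouth, 91 mm above the worktop; z up along the lock's axis, x and y along the four white marks on the lid round the turret. The bore has diameter 27, with a 4 mm deep flared mouth (33 wide at the rim).
- slot_top (a point): point on the lock's axis 12 mm below the mouth, fixed to the box: resting height of the spindle's top, unseen in the bore. A cross slot in it (two slots at right angles, 6 mm wide, 16 mm deep) takes the blade, in either slot. Locked, the cross stands at an unknown angle: from any of the four white marks (this point's x and y axes) the nearest slot is 0.3 to 0.8 rad to one side or the other.
- key_home (a point): point on the lock's axis 24 mm below the mouth, where the key's origin is when it is fully home, its shoulder on the turret's rim. A blade not in the slot gets at most 18 mm below the mouth: it only pushes the sprung spindle down, up to 6 mm (2 N at first, 7 N at the end, then solid). Once within about 0.08 rad of the slot, the spindle jumps up round the blade and the push vanishes.
- lock_spindle (a joint): turn of the lock's spindle, rad: 0 locked (a stop), growing clockwise seen from above to a stop at 0.55, unlocked; it stays where it is left. Friction about 0.06 N m; the drive is slightly springy (0.8 N m per rad), so the key runs about 0.08 rad ahead of the spindle, and beyond either stop the moment rises at that rate. It does not tell the slot's direction.
- bitters: small brown dropper bottle, diameter 33, 102 mm high, loose; origin at the centre of its underside
- jigger: steel double jigger, diameter 45, 80 mm high, loose; origin at the centre of its underside
- stopper: wine stopper with black grip and steel ball, diameter 36, 65 mm high, loose; origin at the centre of its underside

How it is judged (in metres and radians):
On the way, in this order (a step that is already met when the one before it is completed fails the run):
1. the key is home in the lock: origin more than 21 mm below the mouth, within 4 mm of its axis (z of key in the frame of lock_mouth below -0.021 m and horizontal distance between key and lock_mouth below 0.004 m), for 0.1 s.
2. the spindle is turned clockwise to more than 0.42 rad (value of joint lock_spindle above 0.42 rad), for 0.2 s.
At the end, for the whole second after the job is handed in: The spindle is turned to more than 0.42 rad (of 0.55), and the key, let go and at rest (below 0.02 m/s), stands in the lock with its origin more than 21 mm below the mouth and within 4 mm of the lock's axis (all of step 1 and value of joint lock_spindle above 0.42 rad and linear speed of key below 0.02 m/s); the robot touches nothing.
It fails at once if the key is forced: more than 25 N between key and lockbox (contact force between key and lockbox above 25 N).
It fails at once if the bitters bottle is moved more than 20 mm (distance of bitters from where it was at the start of the episode above 0.02 m).
It fails at once if the jigger is moved more than 20 mm (distance of jigger from where it was at the start of the episode above 0.02 m).
It fails at once if the wine stopper is moved more than 20 mm (distance of stopper from where it was at the start of the episode above 0.02 m).
It also fails if it takes over 67 s, if anything falls off the work surface, if the arm or the gripper's body presses on something with over 40 N, if the wrist force passes 120 N, or if a joint passes its speed limit or range.

ROBOT

A 6-joint arm with a two-finger parallel gripper is mounted at the origin on a cart in front of the work surface, level with it; the furniture and walls round the work are solid. World frame = base frame: x ahead of the robot, y to its left, z up, the work surface at z = 0. Lengths are in mm, angles in degrees, forces in N, time in s.
With the tool pointing down it reaches from about 325 to 925 mm from the base axis. Payload 3.1 kg.
Tool frame: the origin (TCP) lies midway between the tips of the shut fingers; the grasp point (between the pads) lies 19 mm behind it (bot.hold_point_z is the distance from the TCP to the grasp point, in mm); x points along the fingers, z is the direction in which the jaws open and shut, and the axes are right-handed (so a half turn about x gives the same grasp; the last joint's range is limited). The gripper opens to 85 mm and grips with 20 to 120 N. Pads are 22 mm wide; open, the fingers measure 114 mm over their backs; the gripper's body (76 mm by 85 mm) begins 54 mm behind the grasp point. The pads swing forward as they close: fully open they stand 13 mm farther back than shut.
Start: joints at [-79.309, 12.427, 92.441, -0, 75.132, -6.429], TCP at [184.005, -597.312, 231.3] pointing down, gripper open.
Joint ranges: [-157.48, 157.48], [-44.54, 120.13], [17.64, 146.25], [-64.5, 244.5], [7.68, 150.69], [-147.95, 147.95]. Speed limits (degrees/s): [159.86, 159.86, 180, 180, 180, 180].

INTERFACE

Orientations are given as [roll, pitch, yaw] about the fixed x, y, z axes, in that order (R = Rz(yaw) Ry(pitch) Rx(roll)).
In Python, from bench import get_state, read_camera, get_calibration, job_done, bot gives the robot as it stands.
- The arm moves only by the tool jog_arm, never from a script. Its argument "increments" is a list of rows, each an object with "offset": the shift along the world's x, y, z in mm, a list of three; "rot": the turn, a rotation vector about the world's x, y, z in degrees, a list of three; "jaw": the opening, from 0 (shut) to 1 (fully open). In form: [{"offset": [dx, dy, dz], "rot": [ax, ay, az], "jaw": jaw}, ...]. A call has 1 to 5 rows; each row shifts and turns the pose as measured when the row begins; what a row does not reach is not made up. A row lasts 1/10 s, in which the tool goes at most 50 mm and 8.59 degrees, less where a joint would pass 70% of its speed; a pose out of reach is approached as far as the arm can. A call with a gripper value outside its range is refused whole. The fingers move at their own pace and stop on an object; "grip_force" is the grip in N (left out, the last holds). Time passes only in rows, so rows that do not move let the fingers close. It gives the time, the measured TCP pose, the force and the opening at its end, in the units of the state.
- get_state(): the state, without advancing time (a new reading comes with each control period).
- read_camera(name): name is "scene" or "side" or "wrist"; returns the picture (480x640x3 uint8, red, green, blue); there is no depth.
- get_calibration(name): a dict with "fx", "fy", "cx", "cy" (pixels), "origin" and "orientation" of the camera in the world; the wrist camera has in their place "hand_eye" (4x4, takes a point from camera to tool coordinates, whose origin is the TCP and whose axes are the tool frame's). Camera axes: x right, y down, z forward; pixel columns grow to the right and rows downward; lengths in mm; the calibration is good to about 2 mm. The wrist camera is an equidistant fisheye: a pixel r from the principal point sees the ray r / f radians off the axis. A picture is of the moment at which its call begins: read the wrist's pose just before it. get_calibration takes no time and is no camera call.
- job_done(): hands the job in, once; it reports no verdict.
The state is a dict: "time": time; "q": joint angles; "qvel": joint speeds; "joint_torque": joint torques, N m; "tcp_pos": TCP position; "eef_rot": TCP orientation; "contact_force": force on the tool from outside, world axes, zero at the start; "moment": the same for the moment, N m; "gripper_width": opening from 0.0 (shut) to 1.0 (fully open).
Only numpy, scipy, OpenCV 4.12 (cv2) and the standard library are available. Lean on these libraries where they do the work, as an engineer would, in place of code of your own. Each camera call takes 0.05 s, during which the arm holds its last target.

## Working session

There is one attempt and no reset: what is moved stays moved. The work goes in short steps, Python scripts to look and compute and a tool call to move; the robot and the scene stay as the last step left them, time stands still between calls to the robot, and variables do not carry over. Pictures are saved under pics/ and viewed, and the job is handed in when it is done.

Besides the shell and the picture viewer there is one more tool, called after ">>>" by a JSON object that holds its "name" and its "arguments", one argument or row to a line. jog_arm: Moves the arm, as the interface text tells. Its arguments: {"type":"object","properties":{"increments":{"type":"array","items":{"type":"object","properties":{"offset":{"type":"array","items":{"type":"number"}},"rot":{"type":"array","items":{"type":"number"}},"jaw":{"type":"number"}}}},"grip_force":{"type":"number"}},"required":["increments"]}

```bash
ls; mkdir -p pics; python3 - <<'E'
from bench import *
import cv2
print(get_state()); print(bot.hold_point_z)
for n in ["scene","side","wrist"]:
    print(n,get_calibration(n)); cv2.imwrite(f"pics/{n}0.png",read_camera(n)[:,:,::-1])
E
```

```text
pics
{'time': 0.0, 'q': array([-7.93080500e+01,  1.24764962e+01,  9.25296145e+01,  8.77968303e-04,
        7.51312166e+01, -6.42760147e+00]), 'qvel': array([ 0.04883604,  0.0359953 ,  0.06404934,  0.00045466,  0.02768058,
       -0.0904208 ]), 'joint_torque': array([ 8.47486672e-05, -3.96847987e+01, -3.03851795e+01, -1.55782827e-04,
        9.76079522e-03,  6.35232453e-07]), 'tcp_pos': array([ 183.86204625, -596.48760011,  229.96074236]), 'eef_rot': array([173.218588  ,  89.86267005, 100.33791317]), 'contact_force': array([ 1.19478001,  0.7293478 , -0.72343053]), 'moment': array([-0.05730495, -0.00706901, -0.0366192 ]), 'gripper_width': 0.9990051970767679}
18.700000000000003
scene {'fx': 487.9232798308285, 'fy': 487.9232798308285, 'cx': 328.05976230255624, 'cy': 236.92901195635065, 'origin': array([-137.81371607,  646.01558806,  505.17186872]), 'orientation': array([-113.55796081,   -0.62955988, -135.63163481])}
side {'fx': 512.413507429035, 'fy': 512.413507429035, 'cx': 321.1456348153379, 'cy': 239.01100621846484, 'origin': array([  -33.45939544, -1114.38120961,   772.63084279]), 'orientation': array([-119.07357769,    1.07492578,  -26.20643372])}
wrist {'fx': 371.64829954431775, 'fy': 371.64829954431775, 'cx': 319.89104763377406, 'cy': 239.382314050216, 'hand_eye': array([[ 7.36965556e-04, -3.22998649e-01,  9.46399139e-01,
        -1.42298219e+02],
       [-1.30568235e-04, -9.46399419e-01, -3.22998643e-01,
         8.47468575e+01],
       [ 9.99999720e-01,  1.14469209e-04, -7.39637138e-04,
        -4.60898063e-01],
       [ 0.00000000e+00,  0.00000000e+00,  0.00000000e+00,
         1.00000000e+00]])}
```

View pics/scene0.png

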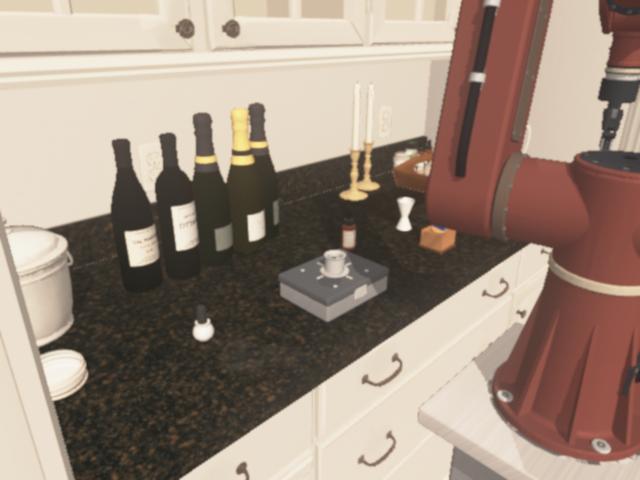

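View pics/side0.png

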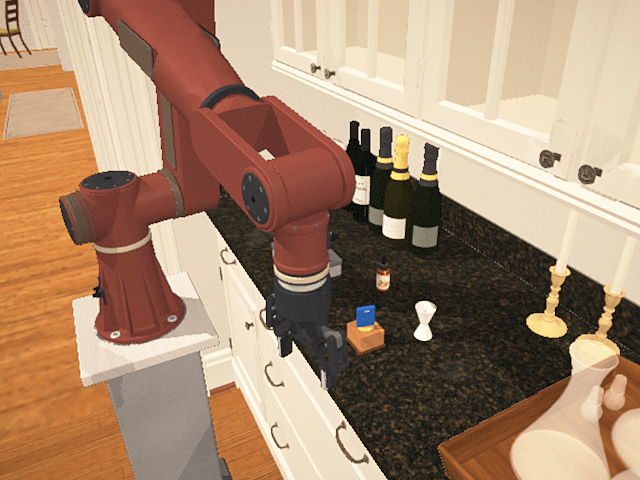

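View pics/wrist0.png

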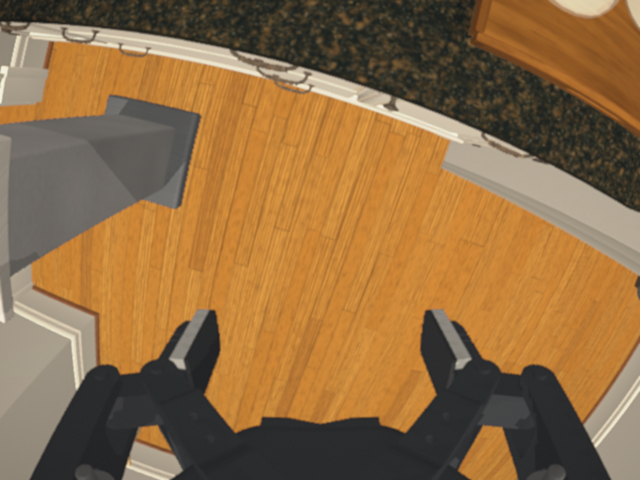

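The scene view shows the lock turret at about (335,258). The side view shows the blue head at about (366,317) on its stand, the bottle at (383,275) and the jigger at (425,320).

```bash
cat > h.py <<'E'
import numpy as np, cv2
from scipy.spatial.transform import Rotation as Ro
from bench import *
def ER(e): return Ro.from_euler('xyz',e,degrees=True).as_matrix()
def ray(n,u,v,st=None):
    c=get_calibration(n)
    if n!='wrist':
        d=np.array([(u-c['cx'])/c['fx'],(v-c['cy'])/c['fy'],1.]); d/=np.linalg.norm(d)
        return np.array(c['origin']),ER(c['orientation'])@d
    dx,dy=u-c['cx'],v-c['cy']; r=np.hypot(dx,dy); t=r/c['fx']
    d=np.array([np.sin(t)*dx/max(r,1e-9),np.sin(t)*dy/max(r,1e-9),np.cos(t)])
    R=ER(st['eef_rot']); H=c['hand_eye']
    return st['tcp_pos']+R@H[:3,3], R@H[:3,:3]@d
def plane(n,u,v,z,st=None):
    o,d=ray(n,u,v,st); return o+d*(z-o[2])/d[2]
def proj(n,p,st=None):
    c=get_calibration(n); p=np.asarray(p,float)
    if n!='wrist':
        q=ER(c['orientation']).T@(p-c['origin']); return c['cx']+c['fx']*q[0]/q[2],c['cy']+c['fy']*q[1]/q[2]
    R=ER(st['eef_rot']);H=c['hand_eye']
    q=H[:3,:3].T@(R.T@(p-st['tcp_pos'])-H[:3,3]); r=np.hypot(q[0],q[1]); t=np.arctan2(r,q[2])
    return c['cx']+c['fx']*t*q[0]/r,c['cy']+c['fx']*t*q[1]/r
def shot(n,name):
    st=get_state(); im=read_camera(n)[:,:,::-1].copy(); cv2.imwrite(f'pics/{name}.png',im); np.save(f'pics/{name}.npy',st,allow_pickle=True); return st,im
def load(name): return np.load(f'pics/{name}.npy',allow_pickle=True).item(), cv2.imread(f'pics/{name}.png')
E
python3 - <<'E'
from h import *
im=cv2.imread('pics/side0.png'); hsv=cv2.cvtColor(im,cv2.COLOR_BGR2HSV)
m=cv2.inRange(hsv,(105,150,60),(125,255,255)); n,l,s,c=cv2.connectedComponentsWithStats(m)
for i in range(1,n):
    if s[i,4]>30: print('blue',s[i],c[i],plane('side',*c[i],74))
im2=cv2.imread('pics/scene0.png')
m=cv2.inRange(cv2.cvtColor(im2,cv2.COLOR_BGR2HSV),(105,150,60),(125,255,255)); n,l,s,c=cv2.connectedComponentsWithStats(m)
for i in range(1,n):
    if s[i,4]>5: print('blue scene',s[i],c[i],plane('scene',*c[i],74))
print('mouth',plane('scene',335,255,91))
print('bottle',plane('side',383,289,0),plane('scene',348,246,0))
print('jig',plane('side',424,336,0),plane('scene',403,228,0))
print('stop',plane('scene',203,336,10))
cv2.imwrite('pics/a.png',cv2.resize(im[230:390,310:470],None,fx=4,fy=4)[:600])
cv2.imwrite('pics/b.png',cv2.resize(im2[180:330,270:470],None,fx=4,fy=4))
print(ER(get_state()['eef_rot']))
E
```

```text
blue [356 305  20  22 347] [365.24783862 315.24783862] [ 442.73465505 -337.76974906   74.        ]
mouth [451.81453744  17.29527336  91.        ]
bottle [ 591.3972006  -180.45021668    0.        ] [ 594.38639109 -181.38075503    0.        ]
jig [ 573.35994851 -384.93095618    0.        ] [ 568.94968015 -375.54326094    0.        ]
stop [503.97424668 290.52613821  10.        ]
[[-3.01993632e-04  9.55684941e-01  2.94391239e-01]
 [ 1.87866955e-03  2.94391276e-01 -9.55683131e-01]
 [-9.99998190e-01  2.64453636e-04 -1.88432048e-03]]
```

View pics/a.png

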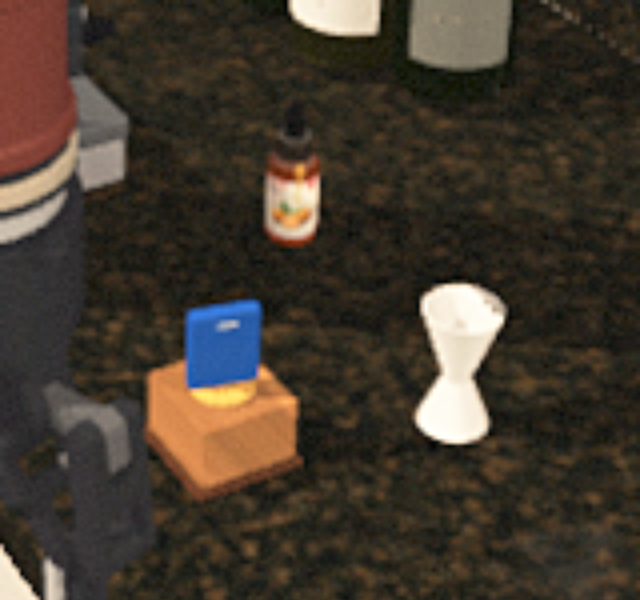

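View pics/b.png

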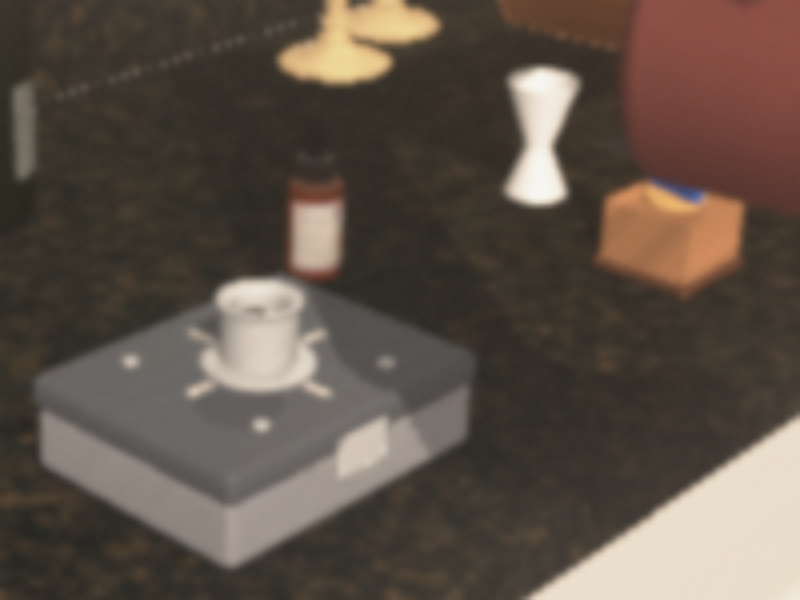

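```bash
python3 - <<'E'
from h import *
a=plane('side',356.75,327.5,49);b=plane('side',374.5,325.75,49);print(a,b,b-a,np.degrees(np.arctan2(*(b-a)[[1,0]])))
# marks in scene crop -> lid z 55
for (u,v) in [(200,334),(317,335),(200,388),(318,389)]:
    print(plane('scene',270+u/4,180+v/4,55))
for (u,v) in [(130,361),(261,425),(386,362)]:
    print(plane('scene',270+u/4,180+v/4,55))
c=plane('scene',270+230/4,180+500/4,55);d=plane('scene',270+475/4,180+353/4,55);e=plane('scene',270+35/4,180+382/4,55);print(c,d,e)
E
```

```text
[ 420.77360919 -339.25064509   49.        ] [ 458.70394758 -352.14702132   49.        ] [ 37.93033839 -12.89637623   0.        ] -18.778116060068687
[496.82718045  13.79756744  55.        ]
[454.03695412 -28.29950857  55.        ]
[455.43523928  54.85013701  55.        ]
[414.57291318  14.67030348  55.        ]
[499.9783546   59.80016642  55.        ]
[409.49501042  60.1527309   55.        ]
[409.78710881 -30.69056067  55.        ]
[373.05859963 118.0794983   55.        ] [384.65177006 -70.35571454  55.        ] [516.13013421 107.91011609  55.        ]
```

>>> {"name": "jog_arm", "arguments": {
  "increments": [
    {"offset": [30,30,0]},
    {"offset": [35,35,0]},
    {"offset": [35,35,0]},
    {"offset": [35,35,0]},
    {"offset": [35,35,0]}
  ]
}}

```text
invalid input
```

>>> {"name": "jog_arm", "arguments": {
  "increments": [
    {"offset": [30,30,0],"rot": [0,0,-4],"jaw": 1},
    {"offset": [33,33,0],"rot": [0,0,-4],"jaw": 1},
    {"offset": [33,33,0],"rot": [0,0,-4],"jaw": 1},
    {"offset": [33,33,0],"rot": [0,0,-4],"jaw": 1},
    {"offset": [33,33,0],"rot": [0,0,-4],"jaw": 1}
  ]
}}

```text
time: 0.65
tcp_pos: [344.9, -432.8, 227.9]
eef_rot: [-142.2, 89.8, 123.4]
contact_force: [0.5, -0.4, 0.0]
gripper_width: 0.995
```

>>> {"name": "jog_arm", "arguments": {
  "increments": [
    {"offset": [30,28,0],"rot": [0,0,-5],"jaw": 1},
    {"offset": [30,28,0],"rot": [0,0,-5],"jaw": 1},
    {"offset": [25,25,0],"rot": [0,0,-5],"jaw": 1},
    {"offset": [10,10,0],"rot": [0,0,-2],"jaw": 1},
    {"offset": [0,0,0],"rot": [0,0,0],"jaw": 1}
  ]
}}

```text
time: 1.15
tcp_pos: [445.9, -331.3, 226.2]
eef_rot: [-149.0, 89.6, 99.3]
contact_force: [0.6, 0.2, 1.2]
gripper_width: 1.002
```

```bash
python3 - <<'E'
from h import *
st,im=shot('wrist','w1'); print(st['tcp_pos'],st['q'],st['contact_force']);R=ER(st['eef_rot']);print(R)
print('pred head top',proj('wrist',(443,-338,100),st))
E
```

```text
[ 445.85063648 -331.31526364  226.16715785] [-43.98732957   4.43220831 102.02505608   0.24755667  73.86198276
  67.60987918] [0.62746466 0.23347869 1.18351492]
[[-0.00112465  0.92934543 -0.36920972]
 [ 0.0068541  -0.36919411 -0.92932703]
 [-0.99997588 -0.00357577 -0.00595461]]
pred head top (np.float64(332.42006094879116), np.float64(229.51782910883804))
```

View pics/w1.png

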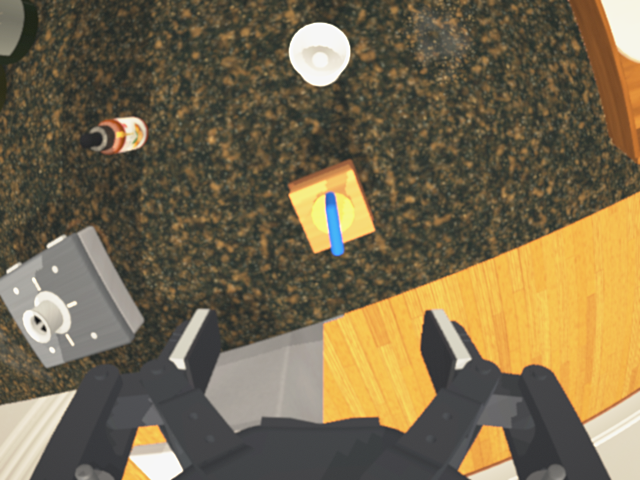

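```bash
python3 - <<'E'
from h import *
st,im=load('w1')
cv2.imwrite('pics/c.png',cv2.resize(im[150:270,270:400],None,fx=5,fy=5,interpolation=cv2.INTER_CUBIC))
cv2.imwrite('pics/d.png',cv2.resize(im[220:380,0:150],None,fx=4,fy=4)[:600])
E
```

```text
(no output)
```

View pics/c.png

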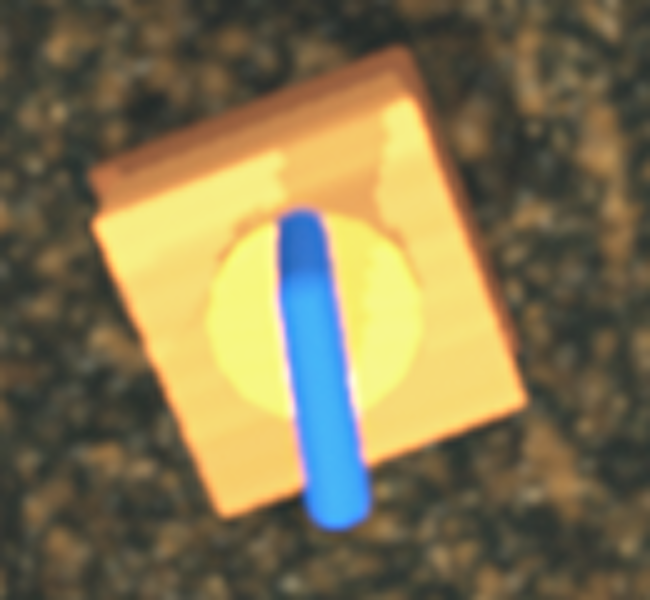

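View pics/d.png

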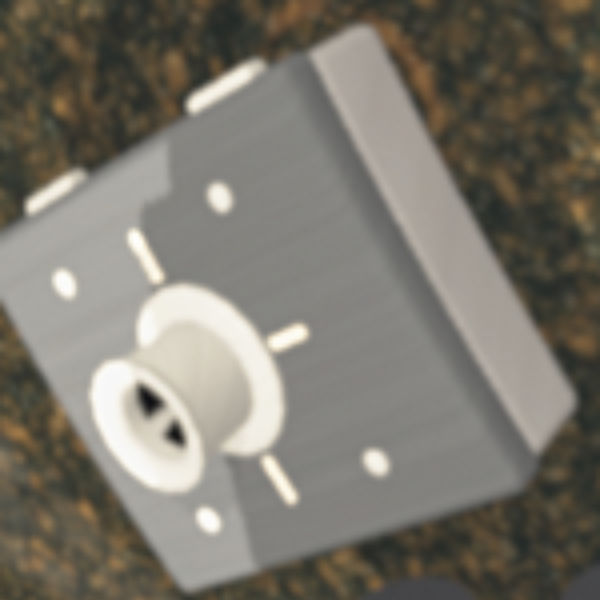

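```bash
python3 - <<'E'
from h import *
st,im=load('w1'); hsv=cv2.cvtColor(im,cv2.COLOR_BGR2HSV)
m=cv2.inRange(hsv,(100,120,60),(125,255,255)); n,l,s,c=cv2.connectedComponentsWithStats(m); i=1+np.argmax(s[1:,4]);print(s[i],c[i])
m=(l==i); ys,xs=np.nonzero(m); 
br=m&(hsv[:,:,2]>200)
pts=np.array([plane('wrist',x,y,100,st)[:2] for y,x in zip(*np.nonzero(br))])
r=cv2.minAreaRect(pts.astype(np.float32)); print('top face',r, len(pts))
z=lambda u,v:(270+(u-2)/5,150+(v-2)/5)
a=plane('wrist',*z(303,275),100,st);b=plane('wrist',*z(340,530),100,st);print(a,b,(a+b)/2,np.linalg.norm(a-b),np.degrees(np.arctan2(*(a-b)[[1,0]])))
for u in(205,423): print('sh',plane('wrist',*z(u,315),49,st))
print('sh c',plane('wrist',*z(314,315),49,st))
C=[plane('wrist',*z(*p),45,st) for p in [(95,222),(410,97),(525,403),(225,517)]];print(np.array(C),np.mean(C,0))
# low end of the head bottom edge seen? 
R=ER(st['eef_rot']);print('z ang',np.degrees(np.arctan2(R[1,2],R[0,2])))
E
```

```text
[326 193  18  63 654] [333.55351682 225.64220183]
top face ((446.2223205566406, -339.5152282714844), (9.242807388305664, 49.2917366027832), 78.77674102783203) 598
[ 461.70074015 -343.45644733  100.        ] [ 421.71893627 -334.12660842  100.        ] [ 441.70983821 -338.79152788  100.        ] 41.05594396710458 -13.13504341247479
sh [ 449.30308978 -321.05605059   49.        ]
sh [ 435.09975377 -357.15391571   49.        ]
sh c [ 442.18603204 -339.06687261   49.        ]
[[ 471.51816461 -308.78499139   45.        ]
 [ 471.95980874 -368.76868576   45.        ]
 [ 411.44251814 -368.91660862   45.        ]
 [ 410.92431892 -309.3478733    45.        ]] [ 441.4612026  -338.95453977   45.        ]
z ang -111.6672902483069
```

The wrist view puts the key at about (442, −339), with its blade at about −13°. I'll align above it and then descend.

>>> {"name": "jog_arm", "arguments": {
  "increments": [
    {"offset": [-4,-7.7,-20],"rot": [-0.4,0,5],"jaw": 0.5},
    {"offset": [0,0,-40],"rot": [0,0,4],"jaw": 0.5},
    {"offset": [0,0,-40],"rot": [0,0,0],"jaw": 0.5},
    {"offset": [0,0,-10],"rot": [0,0,0],"jaw": 0.5},
    {"offset": [0,0,0],"rot": [0,0,0],"jaw": 0.5}
  ]
}}

```text
time: 1.7
tcp_pos: [438.4, -345.5, 115.7]
eef_rot: [18.1, 89.6, -84.2]
contact_force: [-1.3, 0.2, 0.1]
gripper_width: 0.502
```

```bash
python3 - <<'E'
from h import *
st,im=shot('wrist','w2'); print(st['tcp_pos'],st['q'],st['contact_force']);R=ER(st['eef_rot']);print(R);print('z ang',np.degrees(np.arctan2(R[1,2],R[0,2])))
E
```

```text
[ 438.38671024 -345.45588884  115.72220449] [-45.31047985  11.55845258 106.86660316  -0.27582498  61.27564008
  57.15786809] [-1.32334548  0.1634196   0.06071876]
[[ 6.75854428e-04  9.76909262e-01 -2.13653543e-01]
 [-6.68612192e-03 -2.13644402e-01 -9.76888615e-01]
 [-9.99977419e-01  2.08874813e-03  6.38734192e-03]]
z ang -102.33680125312283
```

View pics/w2.png

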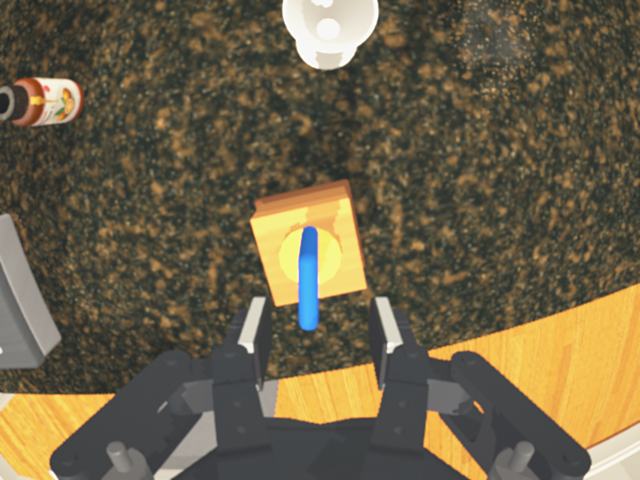

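```bash
cat >> h.py <<'E'
def topface(name,z=100):
    st,im=load(name); hsv=cv2.cvtColor(im,cv2.COLOR_BGR2HSV)
    m=cv2.inRange(hsv,(100,120,60),(125,255,255)); n,l,s,c=cv2.connectedComponentsWithStats(m); i=1+np.argmax(s[1:,4])
    br=(l==i)&(hsv[:,:,2]>215)
    pts=np.array([plane('wrist',x,y,z,st)[:2] for y,x in zip(*np.nonzero(br))])
    return cv2.minAreaRect(pts.astype(np.float32))
def pose():
    st=get_state();R=ER(st['eef_rot'])
    print('t',round(st['time'],2),'tcp',st['tcp_pos'].round(2),'zang',np.degrees(np.arctan2(R[1,2],R[0,2])).round(2),'xt',R[:2,0].round(4),'F',st['contact_force'].round(2),'M',st['moment'].round(3),'w',round(st['gripper_width'],3),'q',st['q'].round(1))
    return st
E
python3 - <<'E'
from h import *
st,im=load('w2');print(topface('w2'))
cv2.imwrite('pics/e.png',cv2.resize(im[170:350,230:390],None,fx=3.3,fy=3.3,interpolation=cv2.INTER_CUBIC))
print(proj('wrist',(441.8,-339,100),st),proj('wrist',(441.8,-339,49),st))
pose()
E
```

```text
((443.142822265625, -339.6236572265625), (8.825438499450684, 40.862281799316406), 76.3495101928711)
(np.float64(307.57223817723207), np.float64(295.66684532453144)) (np.float64(309.67390923543223), np.float64(256.7565297092978))
t 1.75 tcp [ 438.49 -345.53  116.29] zang -102.34 xt [ 0.0009 -0.0071] F [ 0.53  0.   -1.17] M [0.035 0.032 0.002] w 0.502 q [-45.3  11.5 106.8  -0.3  61.3  57.2]
```

View pics/e.png

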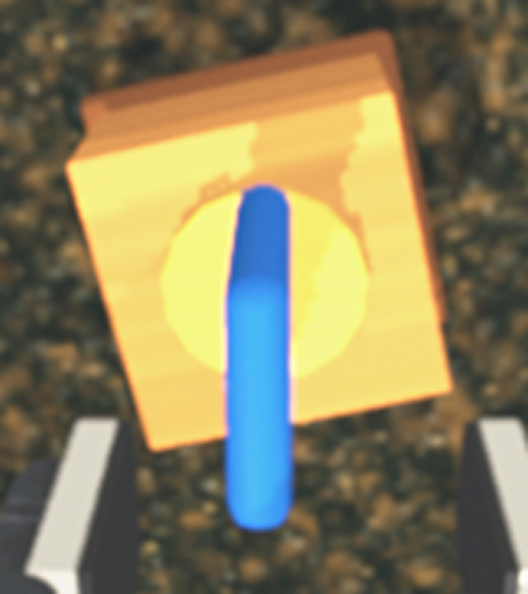

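>>> {"name": "jog_arm", "arguments": {
  "increments": [
    {"offset": [3.8,6.1,-10],"rot": [0.4,0,-1.2],"jaw": 0.5},
    {"offset": [0,0,0],"rot": [0,0,0],"jaw": 0.5}
  ]
}}

```text
time: 1.95
tcp_pos: [443.8, -341.4, 109.1]
eef_rot: [68.3, 89.7, -35.4]
contact_force: [-0.2, 0.1, -0.1]
gripper_width: 0.497
```

```bash
python3 - <<'E'
from h import *
pose()
E
```

```text
t 1.95 tcp [ 443.83 -341.4   109.11] zang -103.71 xt [ 0.0048 -0.0034] F [-0.23  0.09 -0.14] M [0.005 0.032 0.03 ] w 0.497 q [-4.480e+01  1.220e+01  1.069e+02  1.000e-01  6.060e+01  5.890e+01]
```

>>> {"name": "jog_arm", "arguments": {
  "increments": [
    {"offset": [-1,1.5,-25],"rot": [0.1,0.1,0],"jaw": 0.5},
    {"offset": [0,0,-18],"rot": [0,0,0],"jaw": 0.5},
    {"offset": [0,0,0],"rot": [0,0,0],"jaw": 0.5}
  ]
}}

```text
time: 2.25
tcp_pos: [447.1, -343.2, 71.1]
eef_rot: [62.2, 89.1, -41.5]
contact_force: [-0.4, 0.7, -0.3]
gripper_width: 0.497
```

```bash
python3 - <<'E'
from h import *
pose()
st,im=shot('wrist','w3');print(topface('w3'))
pose()
E
```

```text
t 2.25 tcp [ 447.07 -343.24   71.12] zang -103.66 xt [ 0.0115 -0.0102] F [-0.4   0.74 -0.26] M [0.044 0.036 0.035] w 0.497 q [-4.470e+01  1.550e+01  1.077e+02  1.000e-01  5.590e+01  5.890e+01]
((443.4014892578125, -339.40228271484375), (8.988773345947266, 41.14097213745117), 76.95286560058594)
t 2.3 tcp [ 447.72 -343.82   72.29] zang -103.66 xt [ 0.0129 -0.0114] F [ 1.2  -0.77  0.17] M [ 0.04  -0.003  0.063] w 0.498 q [-4.470e+01  1.540e+01  1.076e+02  1.000e-01  5.590e+01  5.890e+01]
```

View pics/w3.png

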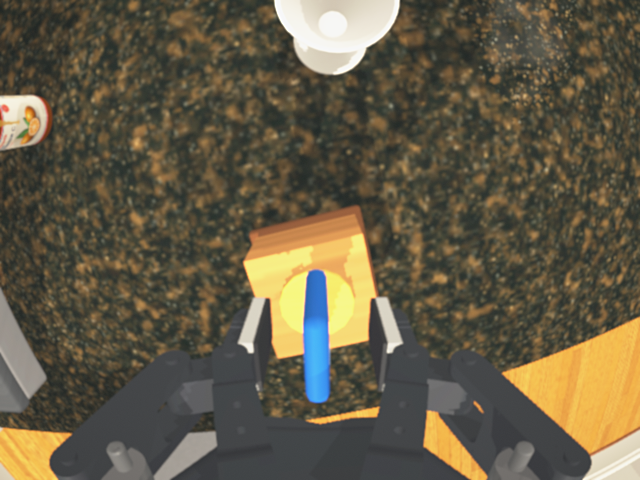

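>>> {"name": "jog_arm", "arguments": {
  "increments": [
    {"offset": [-5,4.3,-7],"rot": [0.65,0.75,0],"jaw": 0.5},
    {"offset": [0,0,0],"rot": [0,0,0],"jaw": 0.5}
  ]
}}

```text
time: 2.5
tcp_pos: [444.0, -340.5, 67.8]
eef_rot: [52.0, 89.8, -51.6]
contact_force: [0.2, -0.5, -0.4]
gripper_width: 0.498
```

```bash
python3 - <<'E'
from h import *
pose()
E
```

```text
t 2.5 tcp [ 444.03 -340.55   67.79] zang -103.63 xt [ 0.0019 -0.0024] F [ 0.21 -0.51 -0.39] M [0.01  0.007 0.001] w 0.498 q [-44.7  15.8 107.8  -0.   56.3  59. ]
```

>>> {"name": "jog_arm", "arguments": {
  "increments": [
    {"offset": [-1.5,1.2,-7],"rot": [0.2,0.2,0],"jaw": 0.5},
    {"offset": [-0.5,0.5,-2],"rot": [0.1,0.1,0],"jaw": 0.5},
    {"offset": [0,0,0],"rot": [0,0,0],"jaw": 0.5}
  ]
}}

```text
time: 2.8
tcp_pos: [443.1, -339.9, 60.3]
eef_rot: [-100.4, 89.9, 156.0]
contact_force: [-0.0, 0.0, 0.4]
gripper_width: 0.502
```

```bash
python3 - <<'E'
from h import *
pose()
E
```

```text
t 2.8 tcp [ 443.15 -339.88   60.27] zang -103.62 xt [-0.0009  0.0004] F [-0.01  0.04  0.36] M [ 0.02  -0.014 -0.034] w 0.502 q [-44.7  16.4 107.9  -0.   55.7  59. ]
```

>>> {"name": "jog_arm", "arguments": {
  "increments": [
    {"offset": [0,0.2,-2],"rot": [0,0,0],"jaw": 0.2},
    {"offset": [0,0,0],"rot": [0,0,0],"jaw": 0},
    {"offset": [0,0,0],"rot": [0,0,0],"jaw": 0},
    {"offset": [0,0,0],"rot": [0,0,0],"jaw": 0},
    {"offset": [0,0,0],"rot": [0,0,0],"jaw": 0}
  ],
  "grip_force": 60
}}

```text
time: 3.3
tcp_pos: [443.2, -339.9, 58.3]
eef_rot: [-88.5, 90.0, 167.9]
contact_force: [0.3, -0.7, 0.3]
gripper_width: 0.108
```

```bash
python3 - <<'E'
from h import *
pose();shot('wrist','w4')
E
```

```text
t 3.3 tcp [ 443.21 -339.9    58.33] zang -103.63 xt [-0.0008  0.0002] F [ 0.29 -0.73  0.3 ] M [-0.009  0.018 -0.037] w 0.108 q [-44.7  16.6 108.   -0.   55.5  59. ]
```

View pics/w4.png

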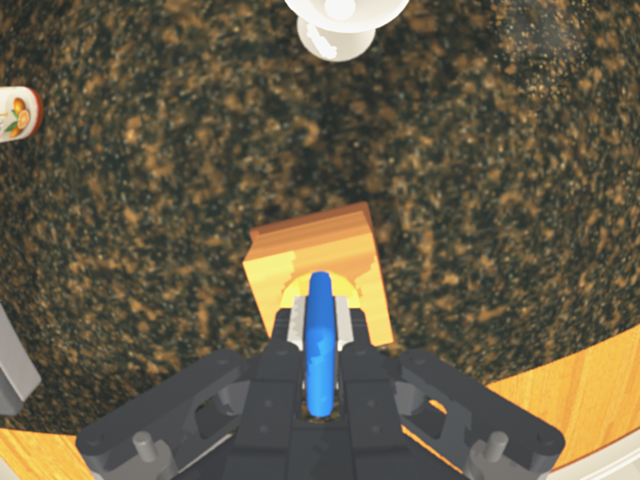

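>>> {"name": "jog_arm", "arguments": {
  "increments": [
    {"offset": [0,0,15],"rot": [0,0,0],"jaw": 0},
    {"offset": [0,0,25],"rot": [0,0,0],"jaw": 0},
    {"offset": [0,0,35],"rot": [0,0,0],"jaw": 0},
    {"offset": [0,10,40],"rot": [0,0,3],"jaw": 0},
    {"offset": [0,20,30],"rot": [0,0,3],"jaw": 0}
  ]
}}

```text
time: 3.85
tcp_pos: [439.2, -307.4, 205.0]
eef_rot: [-115.5, 89.3, 146.9]
contact_force: [0.8, -0.5, 0.3]
gripper_width: 0.108
```

```bash
python3 - <<'E'
from h import *
pose()
E
```

```text
t 3.85 tcp [ 439.18 -307.35  204.98] zang -97.59 xt [-0.0096  0.0063] F [ 0.75 -0.51  0.3 ] M [ 0.01  -0.022 -0.025] w 0.108 q [-4.240e+01  3.400e+00  1.055e+02 -1.000e-01  7.180e+01  5.520e+01]
```

>>> {"name": "jog_arm", "arguments": {
  "increments": [
    {"offset": [2,30,0],"rot": [-0.3,-0.5,4],"jaw": 0},
    {"offset": [2,45,0],"rot": [0,0,4],"jaw": 0},
    {"offset": [2,45,0],"rot": [0,0,4],"jaw": 0},
    {"offset": [2,45,0],"rot": [0,0,4],"jaw": 0},
    {"offset": [2,40,0],"rot": [0,0,4],"jaw": 0}
  ]
}}

```text
time: 4.35
tcp_pos: [453.2, -102.1, 220.2]
eef_rot: [54.9, 88.6, -22.3]
contact_force: [0.7, -0.2, -1.1]
gripper_width: 0.11
```

>>> {"name": "jog_arm", "arguments": {
  "increments": [
    {"offset": [0,20,0],"rot": [0,0,0],"jaw": 0},
    {"offset": [0,0,0],"rot": [0,0,0],"jaw": 0}
  ]
}}

```text
time: 4.55
tcp_pos: [452.6, -76.6, 222.3]
eef_rot: [59.3, 88.6, -17.4]
contact_force: [0.1, 0.0, -1.1]
gripper_width: 0.108
```

```bash
python3 - <<'E'
from h import *
pose()
st,im=shot('wrist','w5')
E
```

```text
t 4.55 tcp [452.56 -76.62 222.3 ] zang -76.77 xt [ 0.024  -0.0075] F [ 0.1   0.01 -1.12] M [ 0.011  0.077 -0.018] w 0.108 q [-18.4  -9.1 115.5   0.   72.1  58.4]
```

View pics/w5.png

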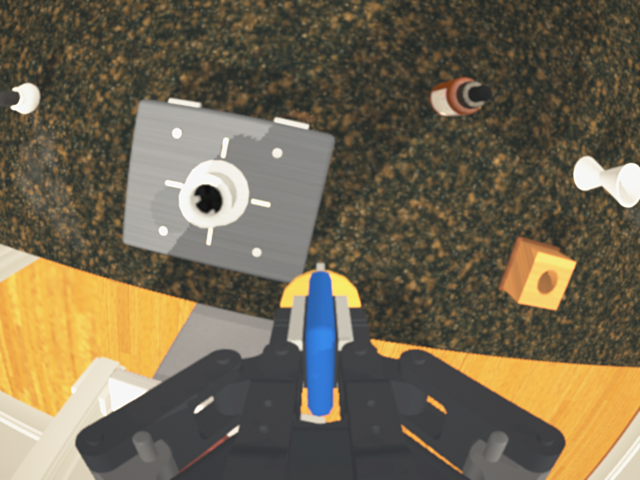

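```bash
python3 - <<'E'
from h import *
st,im=load('w5')
cv2.imwrite('pics/f.png',cv2.resize(im[85:295,110:350],None,fx=3.3,fy=2.8,interpolation=cv2.INTER_CUBIC))
cv2.imwrite('pics/g.png',cv2.resize(im[150:240,160:260],None,fx=6.6,fy=6.6,interpolation=cv2.INTER_CUBIC))
E
```

```text
(no output)
```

View pics/g.png

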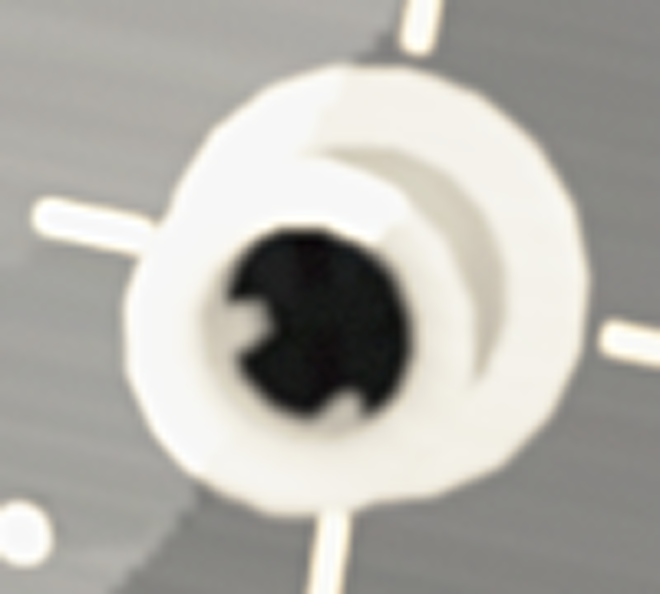

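View pics/f.png

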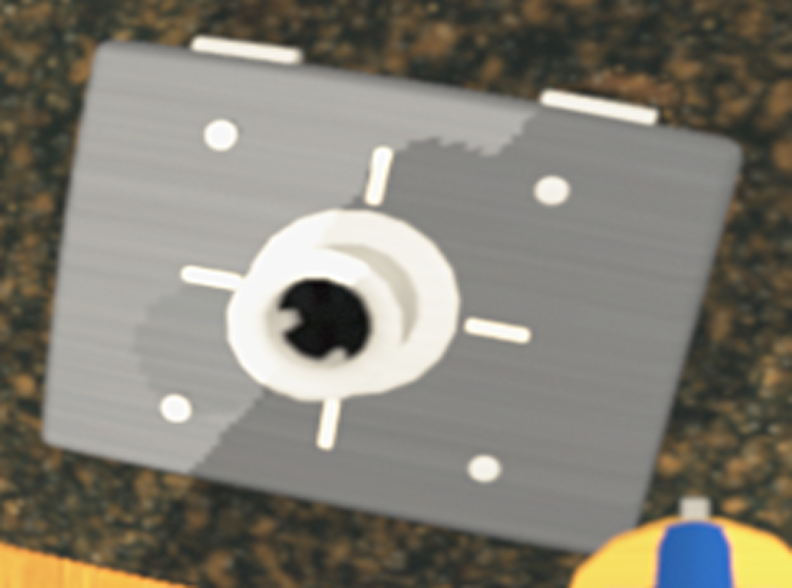

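```bash
python3 - <<'E'
from h import *
st,im=load('w5')
P=lambda u,v,z=55:plane('wrist',110+u/3.3,85+v/2.8,z,st)
T=[P(383,148),P(373,203)];B=[P(332,400),P(325,447)];L=[P(183,272),P(242,285)];Rr=[P(467,325),P(529,335)]
D=[P(*d) for d in[(220,135),(552,190),(175,408),(484,468)]]
for n,x in zip('TBLRD',[T,B,L,Rr,D]):print(n,np.round(x,1)[:,:2].tolist())
print('dots',np.mean(D,0),'marks outer',np.mean([T[0],B[1],L[0],Rr[1]],0),'inner',np.mean([T[1],B[0],L[1],Rr[0]],0))
v=T[0]-B[1];w=L[0]-Rr[1];print(np.degrees(np.arctan2(v[1],v[0])),np.degrees(np.arctan2(w[1],w[0]))-90)
im3=im.copy()
c=np.mean([T[0],B[1],L[0],Rr[1]],0)
for z in (91,79,67): print(z,proj('wrist',(c[0],c[1],z),st))
# white top component
g=lambda u,v,z:plane('wrist',160+u/6.6,150+v/6.6,z,st)
for z in (91,79): print('bore',z,g(320,320,z))
print('bladetip',plane('wrist',321,266,222.3-37.3,st))
E
```

```text
T [[505.7, 15.7], [488.7, 15.1]]
B [[424.7, 15.7], [408.5, 15.5]]
L [[457.2, 64.3], [456.4, 46.5]]
R [[456.6, -16.5], [457.0, -33.1]]
D [[501.9, 60.7], [501.9, -29.8], [411.7, 61.1], [411.7, -29.4]]
dots [456.80156869  15.64698225  55.        ] marks outer [457.09933024  15.57736038  55.        ] inner [456.56520943  15.20668453  55.        ]
0.13761864996523135 -0.1123291031468483
91 (np.float64(204.56477825437202), np.float64(201.4132635445573))
79 (np.float64(208.73825091281174), np.float64(198.35076747411574))
67 (np.float64(212.62041060346334), np.float64(195.5160559772493))
bore 91 [460.05713897  12.79120428  91.        ]
bore 79 [456.94563057  15.7714085   79.        ]
bladetip [461.77870902 -74.80851072 185.        ]
```

>>> {"name": "jog_arm", "arguments": {
  "increments": [
    {"offset": [1,30,0],"rot": [0.4,1.3,0],"jaw": 0},
    {"offset": [1,35,-10],"rot": [0,0,0],"jaw": 0},
    {"offset": [1,15,-20],"rot": [0,0,0],"jaw": 0},
    {"offset": [1,5,-15],"rot": [0,0,0],"jaw": 0},
    {"offset": [0,0,0],"rot": [0,0,0],"jaw": 0}
  ]
}}

```text
time: 5.1
tcp_pos: [459.6, 3.8, 180.7]
eef_rot: [38.6, 89.4, -38.6]
contact_force: [0.3, 0.6, -1.4]
gripper_width: 0.112
```

```bash
python3 - <<'E'
from h import *
pose()
E
```

```text
t 5.1 tcp [459.57   3.8  180.66] zang -77.21 xt [ 0.0083 -0.0066] F [ 0.28  0.6  -1.44] M [-0.022 -0.001  0.016] w 0.112 q [ -8.1  -5.6 117.1  -0.3  68.   69.3]
```

>>> {"name": "jog_arm", "arguments": {
  "increments": [
    {"offset": [-2,10,-10],"rot": [0.4,0.5,0],"jaw": 0},
    {"offset": [-0.5,1.5,-15],"rot": [0,0,0],"jaw": 0},
    {"offset": [0,0,0],"rot": [0,0,0],"jaw": 0}
  ]
}}

```text
time: 5.4
tcp_pos: [458.5, 13.3, 156.6]
eef_rot: [80.5, 89.9, 3.1]
contact_force: [-0.2, 0.2, -1.0]
gripper_width: 0.108
```

```bash
python3 - <<'E'
from h import *
pose()
E
```

```text
t 5.4 tcp [458.52  13.35 156.6 ] zang -77.46 xt [0.0015 0.0001] F [-0.24  0.23 -1.01] M [ 0.018  0.01  -0.026] w 0.108 q [ -7.1  -3.7 118.2   0.   65.5  70.3]
```

>>> {"name": "jog_arm", "arguments": {
  "increments": [
    {"offset": [-1.5,2.2,-10],"rot": [0,0.1,0],"jaw": 0},
    {"offset": [0,0,0],"rot": [0,0,0],"jaw": 0}
  ]
}}

```text
time: 5.6
tcp_pos: [457.7, 14.8, 147.0]
eef_rot: [78.7, 90.0, 1.1]
contact_force: [0.1, 0.6, -1.4]
gripper_width: 0.107
```

```bash
python3 - <<'E'
from h import *
pose()
st,im=shot('wrist','w6');im2=shot('scene','s6')[1];im3=shot('side','d6')[1]
print(proj('scene',(457,15.5,91)),proj('side',(457,15.5,91)))
cv2.imwrite('pics/w6c.png',cv2.resize(im[200:400,220:420],None,fx=3,fy=3,interpolation=cv2.INTER_CUBIC))
cv2.imwrite('pics/s6c.png',cv2.resize(im2[170:330,250:410],None,fx=3.7,fy=3.7,interpolation=cv2.INTER_CUBIC))
E
```

```text
t 5.6 tcp [457.72  14.85 147.04] zang -77.56 xt [0.0008 0.    ] F [ 0.1   0.64 -1.44] M [ 0.044 -0.019 -0.014] w 0.107 q [ -6.9  -3.  118.7   0.   64.3  70.6]
(np.float64(333.72167398883244), np.float64(253.90569134535912)) (np.float64(304.3490541523689), np.float64(238.55474424959243))
```

View pics/w6c.png

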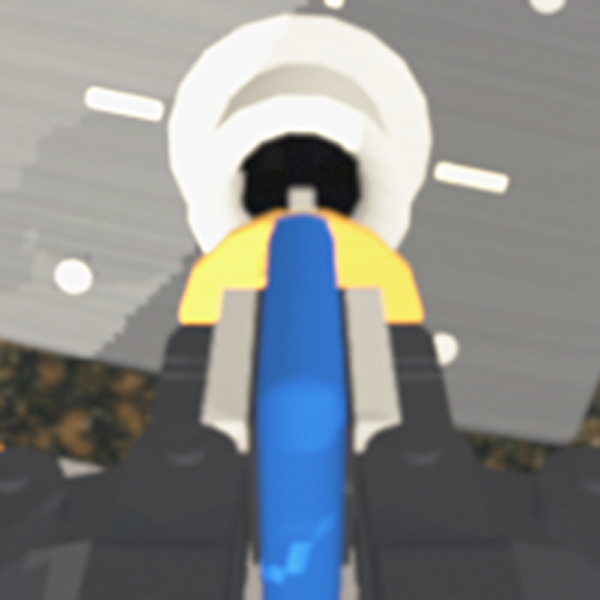

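View pics/s6c.png

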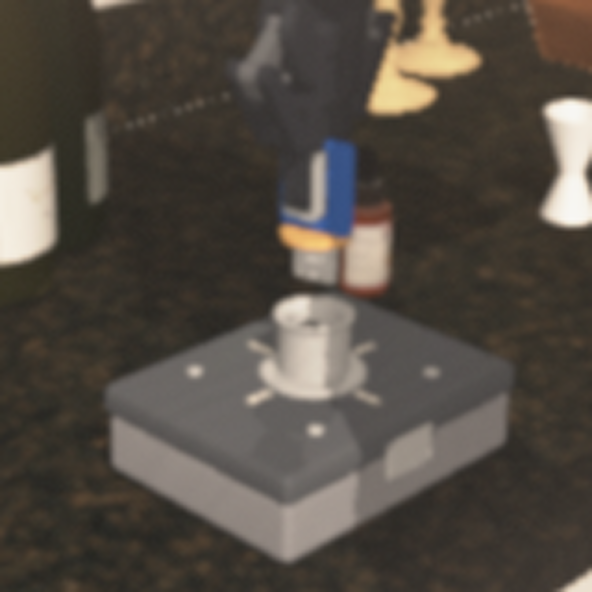

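View pics/d6.png

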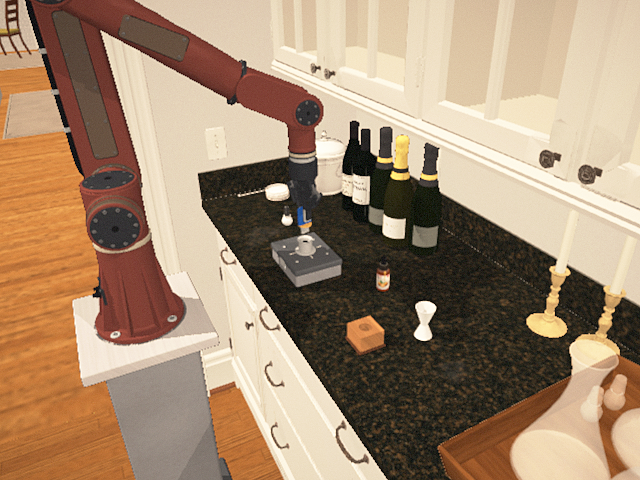

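```bash
python3 - <<'E'
from h import *
st,im=load('w6');R=ER(st['eef_rot']); o=st['tcp_pos']
def tl(p): return (R.T@(p-o)).round(2)
k=o[2]-37.3
c=lambda u,v:(220+u/3-.33,200+v/3-.33)
print('blade end',tl(plane('wrist',*c(302,186),k,st)))
print('blade l/r',tl(plane('wrist',*c(288,190),k,st)),tl(plane('wrist',*c(316,190),k,st)))
print('shoulder far',tl(plane('wrist',*c(302,207),k+24,st)),tl(plane('wrist',*c(302,207),k+28,st)))
print('top far',tl(plane('wrist',*c(302,382),k+79,st)))
print('head low far',tl(plane('wrist',*c(302,214),k+28,st)))
# scene: blade bottom center
s=lambda u,v:(250+u/3.7,170+v/3.7)
print('scene blade', plane('scene',*s(315,281),k), 'mouth',plane('scene',*s(314,311),91))
E
```

```text
blade end [37.31 11.1  -0.49]
blade l/r [37.31 10.35 -2.93] [37.31 10.35  1.95]
shoulder far [13.31 17.48 -0.5 ] [ 9.32 19.21 -0.5 ]
top far [-41.68  20.96  -0.52]
head low far [ 9.31 18.08 -0.5 ]
scene blade [452.99107631  16.13246836 109.74352793] mouth [454.96088542  14.37893396  91.        ]
```

>>> {"name": "jog_arm", "arguments": {
  "increments": [
    {"offset": [-0.5,0.6,-6],"rot": [0,0.1,0],"jaw": 0},
    {"offset": [0,0,-6],"rot": [0,0,0],"jaw": 0},
    {"offset": [0,0,-3],"rot": [0,0,0],"jaw": 0},
    {"offset": [0,0,0],"rot": [0,0,0],"jaw": 0}
  ]
}}

```text
time: 6.15
tcp_pos: [460.0, 15.1, 134.0]
eef_rot: [68.5, 89.7, -9.1]
contact_force: [0.0, -0.3, -0.9]
gripper_width: 0.11
```

```bash
python3 - <<'E'
from h import *
pose()
E
```

```text
t 6.15 tcp [460.05  15.1  133.96] zang -77.55 xt [ 0.0058 -0.0009] F [ 0.02 -0.26 -0.94] M [ 0.06  -0.008  0.042] w 0.11 q [ -6.9  -1.8 119.1  -0.   62.4  70.7]
```

>>> {"name": "jog_arm", "arguments": {
  "increments": [
    {"offset": [-2.7,0.4,-2],"rot": [0,0.3,0],"jaw": 0},
    {"offset": [-0.5,0.1,-2],"rot": [0,0.1,0],"jaw": 0},
    {"offset": [-0.3,0,0],"rot": [0,0,0],"jaw": 0}
  ]
}}

```text
time: 6.45
tcp_pos: [456.2, 15.7, 129.5]
eef_rot: [-79.5, 89.9, -157.1]
contact_force: [-0.1, 0.4, -0.9]
gripper_width: 0.112
```

```bash
python3 - <<'E'
from h import *
pose()
E
```

```text
t 6.45 tcp [456.15  15.69 129.46] zang -77.55 xt [-0.0022 -0.0009] F [-0.09  0.36 -0.86] M [ 0.026 -0.057  0.016] w 0.112 q [-6.800e+00 -1.600e+00  1.195e+02 -1.000e-01  6.230e+01  7.080e+01]
```

>>> {"name": "jog_arm", "arguments": {
  "increments": [
    {"offset": [0.8,-0.2,-3],"rot": [0,-0.05,0],"jaw": 0},
    {"offset": [0,0,-2],"rot": [0,0,0],"jaw": 0},
    {"offset": [0,0,0],"rot": [0,0,0],"jaw": 0}
  ]
}}

```text
time: 6.75
tcp_pos: [457.1, 15.5, 124.2]
eef_rot: [-50.4, 89.9, -127.9]
contact_force: [0.4, 0.1, -0.6]
gripper_width: 0.107
```

```bash
python3 - <<'E'
from h import *
pose()
E
```

```text
t 6.75 tcp [457.14  15.47 124.2 ] zang -77.55 xt [-0.0008 -0.001 ] F [ 0.37  0.13 -0.57] M [-0.07   0.022  0.034] w 0.107 q [-6.800e+00 -1.100e+00  1.196e+02 -1.000e-01  6.150e+01  7.080e+01]
```

>>> {"name": "jog_arm", "arguments": {
  "increments": [
    {"offset": [0,-0.1,-2],"rot": [0,0,0],"jaw": 0},
    {"offset": [0,0,-2],"rot": [0,0,0],"jaw": 0},
    {"offset": [0,0,0],"rot": [0,0,0],"jaw": 0}
  ]
}}

```text
time: 7.05
tcp_pos: [457.4, 15.3, 120.0]
eef_rot: [-30.5, 89.9, -108.0]
contact_force: [0.7, 0.3, -1.1]
gripper_width: 0.106
```

```bash
python3 - <<'E'
from h import *
pose()
E
```

```text
t 7.05 tcp [457.37  15.33 119.96] zang -77.55 xt [-0.0003 -0.001 ] F [ 0.75  0.28 -1.1 ] M [-0.001 -0.04   0.028] w 0.106 q [-6.800e+00 -7.000e-01  1.197e+02 -1.000e-01  6.100e+01  7.070e+01]
```

>>> {"name": "jog_arm", "arguments": {
  "increments": [
    {"offset": [0,0,-2],"rot": [0,0,0],"jaw": 0},
    {"offset": [0,0,-1.5],"rot": [0,0,0],"jaw": 0},
    {"offset": [0,0,-1.2],"rot": [0,0,0],"jaw": 0},
    {"offset": [0,0,0],"rot": [0,0,0],"jaw": 0}
  ]
}}

```text
time: 7.45
tcp_pos: [457.4, 15.3, 114.9]
eef_rot: [-23.1, 89.9, -100.7]
contact_force: [-0.4, -0.0, -0.5]
gripper_width: 0.11
```

```bash
python3 - <<'E'
from h import *
pose()
E
```

```text
t 7.45 tcp [457.42  15.26 114.86] zang -77.55 xt [-0.0002 -0.0011] F [-0.38 -0.04 -0.47] M [-0.021  0.024  0.015] w 0.11 q [-6.800e+00 -2.000e-01  1.199e+02 -1.000e-01  6.030e+01  7.070e+01]
```

>>> {"name": "jog_arm", "arguments": {
  "increments": [
    {"offset": [0,0,-1],"rot": [0,0,0],"jaw": 0},
    {"offset": [0,0,-1],"rot": [0,0,0],"jaw": 0},
    {"offset": [0,0,0],"rot": [0,0,0],"jaw": 0}
  ]
}}

```text
time: 7.75
tcp_pos: [457.5, 15.2, 112.7]
eef_rot: [-17.2, 89.9, -94.8]
contact_force: [-0.9, -0.7, -0.4]
gripper_width: 0.108
```

```bash
python3 - <<'E'
from h import *
pose()
E
```

```text
t 7.75 tcp [457.49  15.23 112.74] zang -77.54 xt [-0.0001 -0.0012] F [-0.9  -0.66 -0.44] M [-0.015 -0.077 -0.025] w 0.108 q [-6.80e+00 -0.00e+00  1.20e+02 -1.00e-01  6.00e+01  7.07e+01]
```

```bash
python3 - <<'E'
from h import *
pose()
im2=shot('scene','s7')[1]
cv2.imwrite('pics/s7c.png',cv2.resize(im2[200:280,290:390],None,fx=7,fy=7,interpolation=cv2.INTER_CUBIC))
pose()
E
```

```text
t 7.75 tcp [457.49  15.23 112.74] zang -77.54 xt [-0.0001 -0.0012] F [-0.9  -0.66 -0.44] M [-0.015 -0.077 -0.025] w 0.108 q [-6.80e+00 -0.00e+00  1.20e+02 -1.00e-01  6.00e+01  7.07e+01]
t 7.8 tcp [457.51  15.23 112.81] zang -77.55 xt [-0.     -0.0012] F [-0.1  -0.32 -0.92] M [-0.024 -0.111 -0.038] w 0.109 q [-6.80e+00 -0.00e+00  1.20e+02 -1.00e-01  6.00e+01  7.07e+01]
```

View pics/s7c.png

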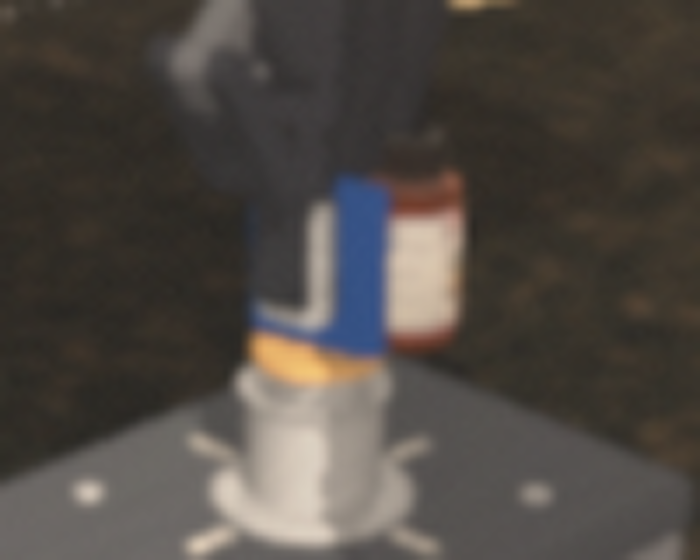

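>>> {"name": "jog_arm", "arguments": {
  "increments": [
    {"offset": [0,0.1,-0.8],"rot": [-0.05,0,0],"jaw": 0},
    {"offset": [0,0,0],"rot": [0,0,0],"jaw": 0}
  ]
}}

```text
time: 8.0
tcp_pos: [457.6, 15.3, 112.0]
eef_rot: [-7.3, 89.9, -84.8]
contact_force: [0.0, 0.5, -0.8]
gripper_width: 0.112
```

>>> {"name": "jog_arm", "arguments": {
  "increments": [
    {"offset": [0,0,-0.8],"rot": [0,0,0],"jaw": 0},
    {"offset": [0,0,0],"rot": [0,0,0],"jaw": 0}
  ]
}}

```text
time: 8.2
tcp_pos: [457.7, 15.3, 111.3]
eef_rot: [-1.7, 89.9, -79.2]
contact_force: [0.0, -0.2, 0.6]
gripper_width: 0.112
```

>>> {"name": "jog_arm", "arguments": {
  "increments": [
    {"offset": [0,0,-0.8],"rot": [0,0,0],"jaw": 0},
    {"offset": [0,0,0],"rot": [0,0,0],"jaw": 0}
  ]
}}

```text
time: 8.4
tcp_pos: [457.7, 15.3, 110.4]
eef_rot: [-3.3, 89.9, -80.9]
contact_force: [0.4, -1.1, -1.4]
gripper_width: 0.106
```

>>> {"name": "jog_arm", "arguments": {
  "increments": [
    {"offset": [0,0,0],"rot": [0,0,0],"jaw": 0}
  ]
}}

```text
time: 8.5
tcp_pos: [457.7, 15.3, 110.4]
eef_rot: [-2.6, 89.9, -80.1]
contact_force: [0.3, -1.2, -1.1]
gripper_width: 0.105
```

>>> {"name": "jog_arm", "arguments": {
  "increments": [
    {"offset": [0,0,0],"rot": [0,0,0],"jaw": 0}
  ]
}}

```text
time: 8.6
tcp_pos: [457.7, 15.3, 110.4]
eef_rot: [-2.9, 89.9, -80.4]
contact_force: [0.8, 0.5, 0.7]
gripper_width: 0.105
```

>>> {"name": "jog_arm", "arguments": {
  "increments": [
    {"offset": [0,0,-0.8],"rot": [0,0,0],"jaw": 0},
    {"offset": [0,0,0],"rot": [0,0,0],"jaw": 0}
  ]
}}

```text
time: 8.8
tcp_pos: [457.8, 15.3, 109.6]
eef_rot: [1.4, 89.9, -76.1]
contact_force: [0.2, -0.0, -1.1]
gripper_width: 0.106
```

>>> {"name": "jog_arm", "arguments": {
  "increments": [
    {"offset": [0,0,-0.8],"rot": [0,0,0],"jaw": 0},
    {"offset": [0,0,0],"rot": [0,0,0],"jaw": 0}
  ]
}}

```text
time: 9.0
tcp_pos: [457.7, 15.3, 108.7]
eef_rot: [0.3, 89.9, -77.2]
contact_force: [-0.1, -0.1, -1.6]
gripper_width: 0.116
```

```bash
python3 - <<'E'
from h import *
pose()
im2=shot('scene','s8')[1];st,im=shot('wrist','w8')
cv2.imwrite('pics/s8c.png',cv2.resize(im2[200:280,290:390],None,fx=7,fy=7,interpolation=cv2.INTER_CUBIC))
cv2.imwrite('pics/w8c.png',cv2.resize(im[150:400,220:420],None,fx=2.4,fy=2.4,interpolation=cv2.INTER_CUBIC))
pose()
E
```

```text
t 9.0 tcp [457.73  15.3  108.66] zang -77.55 xt [ 0.0005 -0.0022] F [-0.09 -0.07 -1.57] M [-0.021  0.039  0.008] w 0.116 q [-6.800e+00  4.000e-01  1.201e+02 -1.000e-01  5.950e+01  7.080e+01]
t 9.1 tcp [457.77  15.31 108.75] zang -77.54 xt [ 0.0006 -0.0023] F [ 0.62 -0.03 -1.45] M [-0.011 -0.035 -0.031] w 0.108 q [-6.800e+00  4.000e-01  1.201e+02 -1.000e-01  5.950e+01  7.080e+01]
```

View pics/s8c.png

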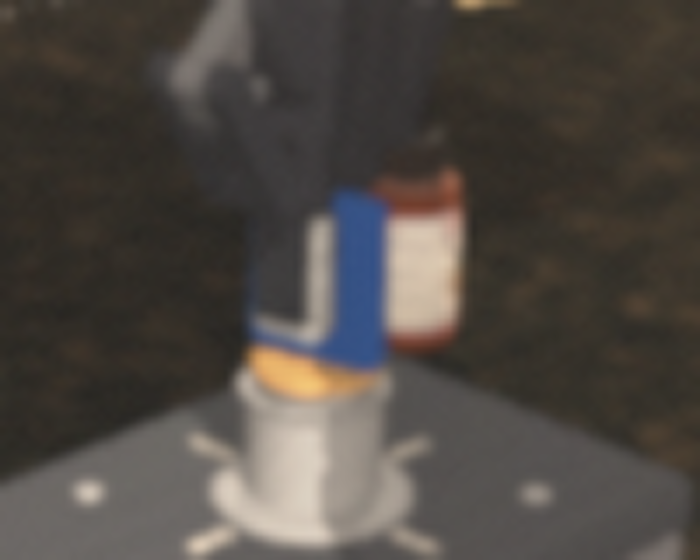

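View pics/w8c.png

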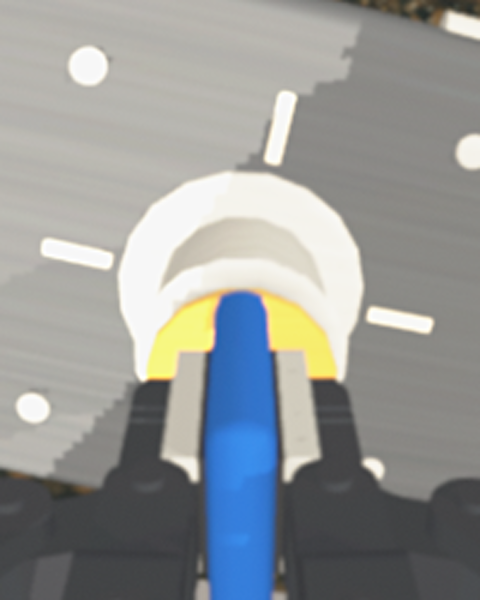

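The tip is about 19.6 mm below the mouth with no reaction force, which is past the 18 mm solid limit for a blade outside the slot. The blade seems to have dropped in at this angle, so I'll go on gently.

>>> {"name": "jog_arm", "arguments": {
  "increments": [
    {"offset": [-0.2,0,-1],"rot": [0.1,0,0],"jaw": 0},
    {"offset": [0,0,-1],"rot": [0,0,0],"jaw": 0},
    {"offset": [0,0,0],"rot": [0,0,0],"jaw": 0}
  ]
}}

```text
time: 9.4
tcp_pos: [457.7, 15.3, 106.7]
eef_rot: [49.0, 89.9, -28.5]
contact_force: [0.1, -0.4, -0.8]
gripper_width: 0.109
```

>>> {"name": "jog_arm", "arguments": {
  "increments": [
    {"offset": [0,0,-0.7],"rot": [0,0,0],"jaw": 0},
    {"offset": [0,0,0],"rot": [0,0,0],"jaw": 0}
  ]
}}

```text
time: 9.6
tcp_pos: [457.7, 15.2, 105.9]
eef_rot: [49.5, 89.9, -28.1]
contact_force: [-0.1, -0.1, -1.2]
gripper_width: 0.109
```

>>> {"name": "jog_arm", "arguments": {
  "increments": [
    {"offset": [0,0,-0.7],"rot": [0,0,0],"jaw": 0},
    {"offset": [0,0,0],"rot": [0,0,0],"jaw": 0}
  ]
}}

```text
time: 9.8
tcp_pos: [457.7, 15.2, 105.1]
eef_rot: [51.2, 89.9, -26.4]
contact_force: [-0.4, 0.4, -0.7]
gripper_width: 0.111
```

>>> {"name": "jog_arm", "arguments": {
  "increments": [
    {"offset": [0,0,-0.5],"rot": [0,0,0],"jaw": 0},
    {"offset": [0,0,0],"rot": [0,0,-3],"jaw": 0},
    {"offset": [0,0,0],"rot": [0,0,-3],"jaw": 0},
    {"offset": [0,0,0],"rot": [0,0,0],"jaw": 0}
  ]
}}

```text
time: 10.2
tcp_pos: [457.8, 15.0, 104.6]
eef_rot: [29.4, 89.9, -54.3]
contact_force: [0.7, 0.1, -0.9]
gripper_width: 0.11
```

```bash
python3 - <<'E'
from h import *
pose()
E
```

```text
t 10.2 tcp [457.77  14.99 104.56] zang -83.7 xt [ 0.0009 -0.0013] F [ 0.68  0.06 -0.92] M [ 0.01  -0.028  0.05 ] w 0.11 q [-6.900e+00  7.000e-01  1.202e+02 -1.000e-01  5.890e+01  7.690e+01]
```

>>> {"name": "jog_arm", "arguments": {
  "increments": [
    {"offset": [0,0.1,0],"rot": [0,0,-4],"jaw": 0},
    {"offset": [0,0,0],"rot": [0,0,-4],"jaw": 0},
    {"offset": [0,0,0],"rot": [0,0,-4],"jaw": 0},
    {"offset": [0,0,0],"rot": [0,0,0],"jaw": 0}
  ]
}}

```text
time: 10.6
tcp_pos: [457.8, 14.6, 104.6]
eef_rot: [15.8, 89.8, -80.0]
contact_force: [0.2, 0.7, -1.0]
gripper_width: 0.107
```

```bash
python3 - <<'E'
from h import *
pose()
E
```

```text
t 10.6 tcp [457.77  14.64 104.56] zang -95.8 xt [ 0.0005 -0.0027] F [ 0.17  0.69 -1.01] M [-0.041  0.033  0.08 ] w 0.107 q [ -6.9   0.8 120.2  -0.2  59.   89. ]
```

>>> {"name": "jog_arm", "arguments": {
  "increments": [
    {"offset": [0,0.6,0],"rot": [0.15,0,-4],"jaw": 0},
    {"offset": [0,0.1,0],"rot": [0,0,-4],"jaw": 0},
    {"offset": [0,0.1,0],"rot": [0,0,-4],"jaw": 0},
    {"offset": [0,0,0],"rot": [0,0,0],"jaw": 0}
  ]
}}

```text
time: 11.0
tcp_pos: [457.7, 14.3, 104.6]
eef_rot: [16.0, 89.8, -91.6]
contact_force: [-0.2, 0.4, -1.2]
gripper_width: 0.107
```

```bash
python3 - <<'E'
from h import *
pose()
E
```

```text
t 11.0 tcp [457.73  14.27 104.57] zang -107.6 xt [-0.0001 -0.003 ] F [-0.15  0.38 -1.22] M [0.001 0.    0.04 ] w 0.107 q [ -6.9   0.8 120.2  -0.2  59.  100.8]
```

>>> {"name": "jog_arm", "arguments": {
  "increments": [
    {"offset": [0,0.8,0],"rot": [0.15,0,-4],"jaw": 0},
    {"offset": [0,0.2,0],"rot": [0,0,-3],"jaw": 0},
    {"offset": [0,0,0],"rot": [0,0,0],"jaw": 0}
  ]
}}

```text
time: 11.3
tcp_pos: [457.6, 14.1, 104.6]
eef_rot: [13.4, 89.8, -100.8]
contact_force: [0.7, -0.3, -0.9]
gripper_width: 0.11
```

```bash
python3 - <<'E'
from h import *
pose()
read_camera('side');pose();read_camera('side');pose()
E
```

```text
t 11.3 tcp [457.63  14.11 104.57] zang -114.22 xt [-0.0006 -0.0031] F [ 0.69 -0.26 -0.89] M [-0.013 -0.005 -0.001] w 0.11 q [ -6.9   0.8 120.2  -0.2  59.  107.4]
t 11.35 tcp [457.66  14.15 104.59] zang -114.19 xt [-0.0006 -0.0031] F [-0.32 -0.38 -0.4 ] M [-0.121  0.037  0.108] w 0.109 q [ -6.9   0.8 120.2  -0.2  59.  107.4]
t 11.4 tcp [457.69  14.14 104.59] zang -114.22 xt [-0.0005 -0.0031] F [-0.09 -0.47 -0.18] M [-0.144  0.052  0.051] w 0.11 q [ -6.9   0.8 120.2  -0.2  59.  107.4]
```

>>> {"name": "jog_arm", "arguments": {
  "increments": [
    {"offset": [0,0,0],"rot": [0.1,0,-3],"jaw": 0},
    {"offset": [0,0,0],"rot": [0,0,-2],"jaw": 0},
    {"offset": [0,0,0],"rot": [0,0,0],"jaw": 0}
  ]
}}

```text
time: 11.7
tcp_pos: [457.6, 14.0, 104.6]
eef_rot: [3.1, 89.9, -115.9]
contact_force: [-0.3, -0.6, -1.0]
gripper_width: 0.111
```

```bash
python3 - <<'E'
from h import *
pose()
for i in range(5): read_camera('side');print(get_state()['moment'].round(3),get_state()['contact_force'].round(2))
E
```

```text
t 11.7 tcp [457.58  13.95 104.56] zang -118.97 xt [-0.001 -0.002] F [-0.27 -0.59 -0.96] M [-0.094 -0.025  0.172] w 0.111 q [-7.000e+00  8.000e-01  1.202e+02 -1.000e-01  5.900e+01  1.121e+02]
[-0.122  0.025  0.087] [ 1.16 -0.89 -1.34]
[-0.148 -0.     0.109] [ 1.09 -0.42 -1.26]
[-0.12  -0.014  0.109] [-0.36 -0.81 -1.32]
[-0.119 -0.02   0.115] [ 0.1  -0.51 -1.56]
[-0.236 -0.011  0.139] [-0.06  0.01 -0.51]
```

>>> {"name": "jog_arm", "arguments": {
  "increments": [
    {"offset": [0,0,0],"rot": [0,0,0],"jaw": 0.3},
    {"offset": [0,0,0],"rot": [0,0,0],"jaw": 0.6},
    {"offset": [0,0,0],"rot": [0,0,0],"jaw": 0.6},
    {"offset": [0,0,0],"rot": [0,0,0],"jaw": 0.6}
  ]
}}

```text
time: 12.35
tcp_pos: [458.2, 14.6, 105.1]
eef_rot: [69.7, 90.0, -49.3]
contact_force: [-0.0, -0.2, -1.1]
gripper_width: 0.595
```

```bash
python3 - <<'E'
from h import *
pose();st,im=shot('wrist','w9');im2=shot('scene','s9')[1]
cv2.imwrite('pics/s9c.png',cv2.resize(im2[190:290,280:400],None,fx=6,fy=6,interpolation=cv2.INTER_CUBIC))
print(topface('w9',146))
E
```

```text
t 12.35 tcp [458.17  14.56 105.09] zang -119.05 xt [ 0.0003 -0.0004] F [-0.   -0.15 -1.11] M [0.049 0.025 0.028] w 0.595 q [ -6.9   0.8 120.2  -0.   59.1 112.1]
((459.1088562011719, 14.726558685302734), (8.496527671813965, 40.31378173828125), 70.22549438476562)
```

View pics/w9.png

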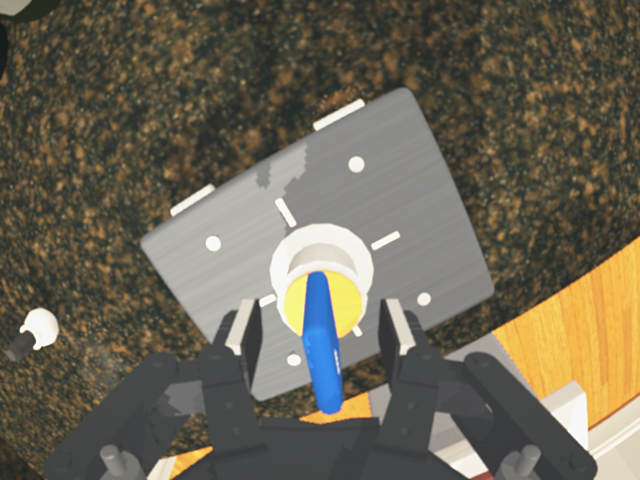

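View pics/s9c.png

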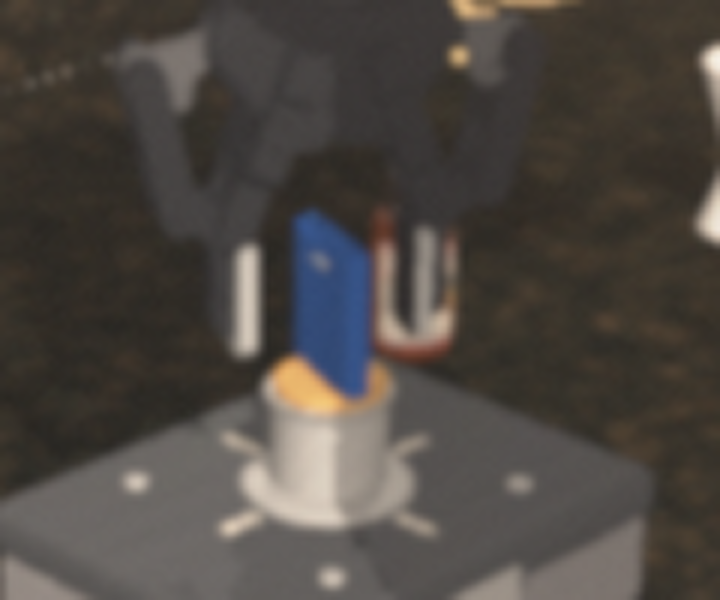

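>>> {"name": "jog_arm", "arguments": {
  "increments": [
    {"offset": [0,0,20],"rot": [0,0,0],"jaw": 0.6},
    {"offset": [0,0,35],"rot": [0,0,0],"jaw": 0.6},
    {"offset": [0,0,30],"rot": [0,0,0],"jaw": 0.6},
    {"offset": [0,0,10],"rot": [0,0,0],"jaw": 0.6},
    {"offset": [0,0,0],"rot": [0,0,0],"jaw": 0.6}
  ]
}}

```text
time: 12.95
tcp_pos: [455.8, 14.9, 201.3]
eef_rot: [-67.6, 89.8, 173.4]
contact_force: [0.5, -0.1, 0.9]
gripper_width: 0.599
```

```bash
python3 - <<'E'
from h import *
pose();st,im=shot('wrist','w10');shot('side','d10');im2=shot('scene','s10')[1]
cv2.imwrite('pics/s10c.png',cv2.resize(im2[190:290,280:400],None,fx=6,fy=6,interpolation=cv2.INTER_CUBIC))
cv2.imwrite('pics/w10c.png',cv2.resize(im[130:320,230:430],None,fx=3.1,fy=3.1,interpolation=cv2.INTER_CUBIC))
print(topface('w10',146))
E
```

```text
t 12.95 tcp [455.78  14.91 201.28] zang -119.06 xt [-0.0042  0.0005] F [ 0.48 -0.07  0.91] M [ 0.021 -0.06  -0.014] w 0.599 q [ -7.   -7.  116.   -0.   71.2 112.1]
((457.4976806640625, 15.27581787109375), (9.348918914794922, 41.269832611083984), 69.8691177368164)
```

View pics/w10c.png

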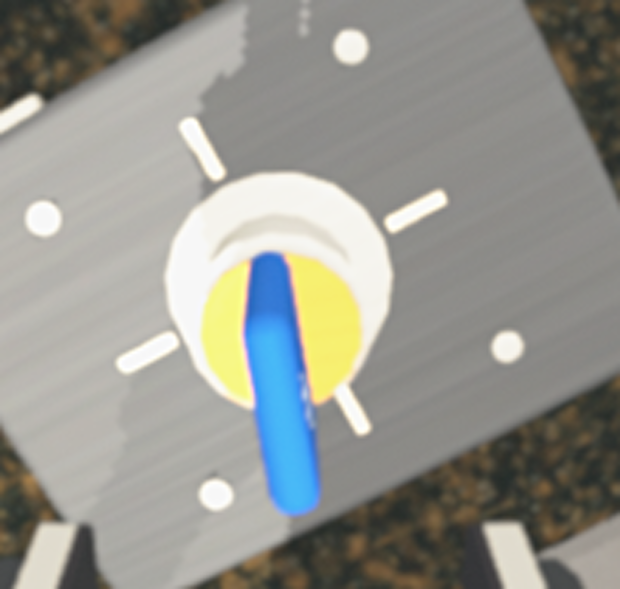

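View pics/s10.png

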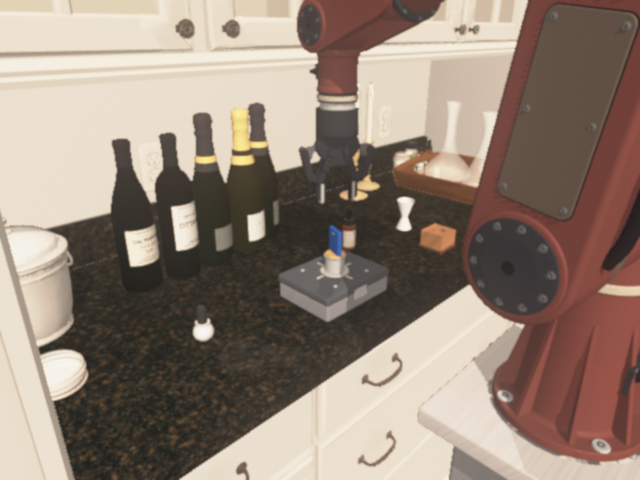

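```bash
python3 - <<'E'
from h import *
a=cv2.imread('pics/scene0.png').astype(int);b=cv2.imread('pics/s10.png').astype(int)
for n,(x0,x1,y0,y1) in dict(jigger=(392,418,190,235),stopper=(185,220,300,345),bottlebase=(340,358,232,250)).items(): print(n,np.abs(a-b)[y0:y1,x0:x1].mean().round(2))
job_done()
E
```

```text
jigger 3.47
stopper 0.83
bottlebase 7.45
the job is handed in; nothing more can be done
```

The key is standing in the lock, fully home, and the lock should be turned to its unlocked stop. I handed the job in at about 13 s; `job_done` gives no verdict.

- **What I did:** I took the key from its stand and centred it over the lock. The blade went in about 12° from the white marks, without any back-and-forth search. I pushed it home and turned it about 41° clockwise, then let go and raised the gripper clear.
- **Key home:** The last wrist picture puts the key's axis within about 1 mm of the lock's axis. The shoulder looks seated on the rim. Just before release the key's lower edge was about 23.7 mm below the mouth, going by the arm's position.
- **Turned to the stop:** The turning moment rose from about 0.05 to 0.115 N m at the end. On release the key sprang back about 9°, which is more than the spindle's friction alone could hold. It now stands about 33° (0.57 rad) clockwise of where it went in. I could not read the spindle angle directly, so this is inferred.
- **Forces:** I saw no axial resistance above the sensor's noise of about 1 N, even where I expected the sprung spindle to push back. I take this to mean the blade met the slot at once.
- **Other objects:** Comparing the first and last scene pictures, the stopper and jigger look unmoved. The patch around the bottle's base changed more than the others. In the picture the bottle looked to be in its original place, with the key now beside it. I did not measure its position again.

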